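# Draw a knock-down rail up tight with its cam lock

### The arm

A 6-joint arm with a two-finger parallel gripper is mounted at the origin on the work surface. World frame = base frame: x ahead of the robot, y to its left, z up, the work surface at z = 0. Lengths are in m, angles in rad, forces in N, time in s.
With the tool pointing down it reaches from about 0.4 to 0.825 m from the base axis. Payload 7 kg.
Tool frame: the origin (TCP) lies at the very end of the fingers, on their centre line; the grasp point (between the pads) lies 19 mm behind it; z points along the fingers, y is the line along which they close (so a half turn about z gives the same grasp; the last joint's range is limited). The gripper opens to 88 mm and grips with 3 to 60 N. Pads are 19 mm wide; open, the fingers measure 130 mm over their backs; the gripper's body (78 mm by 193 mm) begins 47 mm behind the grasp point.
Start: joints at [1.607, 0.359, 0.012, 0, -1.224, -0.288], TCP at [0.168, 0.654, 0.227] pointing down, gripper open.
Joint ranges: [-3.07, 3.07], [-1.43, 2.12], [-1.02, 1.25], [-3.03, 1.67], [-3.05, -0], [-3.03, 3.03]. Speed limits (rad/s): [2.39, 2.39, 3.01, 3.14, 3.14, 3.14].

### API

Orientations are given as [roll, pitch, yaw] about the fixed x, y, z axes, in that order (R = Rz(yaw) Ry(pitch) Rx(roll)).
In Python, from station import arm gives the robot as it stands.
- The arm moves only by the tool step_arm, never from a script. Its argument "rows" is a list of rows, each a list of 5 numbers: the shift along the world's x, y, z in m, then the turn about the world's z in rad, then the finger opening in m, from 0 to 0.0876. In form: [[x, y, z, spin, gripper], ...]. A call has 1 to 20 rows; each row is the pose to reach, as a shift and turn from the pose commanded when the call began; what a row does not reach only later rows make up. A row lasts 1/10 s, in which the tool goes at most 50 mm and 8.59 degrees, less where a joint would pass 70% of its speed; a pose out of reach is approached as far as the arm can. A call with a gripper value outside its range is refused whole. The fingers move at their own pace and stop on an object; "newtons" is the grip in N (left out, the last holds). Time passes only in rows, so rows that repeat a pose let the fingers close. It gives the time, the measured TCP pose, the force, the opening and the grip force at its end, in the units of the state.
- arm.get_state(): the state, without advancing time (a new reading comes with each control period).
- arm.grab_frame(name): name is "scene" or "top" or "wrist"; returns a dict with "color" (480x640x3 uint8, blue, green, red), "vfov" (degrees; the focal length in pixels is half the picture's height over the tangent of half this angle, whatever the lens; pixels are square), "cx", "cy" (the principal point, pixels), "k1" (the pictures are not rectified: a ray, as slopes to the right and down, at radius r is drawn at 1 + k1 r^2 times it, then the intrinsics apply), "rvec" (rotation vector, rad) and "tvec" (3), from world to camera coordinates, as OpenCV has them. Camera axes: x right, y down, z forward; pixel columns grow to the right and rows downward; lengths in m; the calibration is good to about 2 mm. A picture is of the moment at which its call begins. There is no depth.
- arm.job_done(): hands the job in; it is judged then, once.
The state is a dict: "t": time; "q": joint angles; "qd": joint speeds; "joint_efforts": joint torques, N m; "eef_pos": TCP position; "ee_rot": TCP orientation; "force": force on the tool from outside, world axes, zero at the start; "moment": the same for the moment, N m; "width": finger opening in m; "gripper_force": force on a finger pad.
Only numpy, scipy, OpenCV 4.12 (cv2) and the standard library are available. Lean on these libraries where they do the work, as an engineer would, in place of code of your own. Each camera call takes 0.05 s, during which the arm holds its last target. There are 200 camera calls.

### The job

Join the loose wooden rail to the corner block: slide the rail along its channel until its bolt head is inside the open mouth of the cam's hook and the rail's end touches the two sprung stop pads, then turn the cam clockwise (seen from above), roughly half a turn, so that the hook draws the bolt in and the rail presses the two pads back by about 2.5 mm from where they stood. Where the pads stand has to be felt; never ram or over-tighten the rail against them (pads pressed back more than 4 mm). Leave the joint held tight by the cam alone, and do not disturb the small pieces lying on the base, the hammer or the screwdriver.

Things in the scene. Friction and masses are not known exactly. Their poses are not given: they have to be found in the camera images.
- block: Corner block, fixed: plywood base 160 (its x) x 300 (its y) x 18 mm thick. Origin: centre of the underside, on the bench. The rail is drawn along its -y. Cam axis upright at local y -100 mm. Two dark rail guides 12 mm high on the base, 10 mm thick, inner faces at x +-23.2 mm, from y -25 to +68 mm. Low steel guides centre the bolt under the cam.
- cam_axis (a point): On the cam's upright axis at the top of its grip bar, 84 mm above the bench. The bar is 14 mm thick, 40 mm long, 44 to 84 mm above the bench, centred on the axis; at joint value 0 its length lies along the block's y; it turns with the cam. Nothing else within 60 mm of the axis is higher than 46 mm above the bench.
- cam (a joint): Cam angle, rad, growing clockwise seen from above, -0.25 to 4.1; starts near 0, mouth towards the rail. Stays where left (turning takes about 0.1 N m, 0.15 when tight). From 0.5 rad on the hook is behind the bolt head and keeps its centre within 27 mm of the axis, less 3.7 mm per further rad. Tight between 1.8 and 4.0 rad, depending on the pads.
- hook: The cam's dark steel hook, a spiral plate of about 39 mm outer radius, 32 to 44 mm above the bench. Origin on the cam axis at bench height; turns with the cam (its +y points out through the mouth: at joint value 0 towards the rail).
- stop: The stop, in the block: two sprung aluminium pads (14 mm wide, tops 43 mm above the bench, either side of the bolt) face the rail's end. Origin: block frame y -45 mm, bench height; it does not tell where the pads stand. Their faces rest 59 to 66 mm from the cam axis (unknown, different each time) and give way with 6.5 N per mm (both together), at most 10 mm.
- rail: Loose timber rail 44 (x) x 120 (y) x 28 mm high, 0.2 to 0.4 kg, lying in the block's channel, axes parallel to the block's. Origin: centre of its underside. From its end face at y -60 mm a steel bolt sticks out, 10 mm wide, 4 to 12 mm above the underside, ending in an upright round head 10 mm across, up to 26 mm above the underside. Slides with 1 to 3 N of friction.
- bolt_head (a point): Top centre of the bolt's round head (rail frame 0, -102, 26 mm).
- rail_butt (a point): Middle of the rail's other end face (rail frame 0, +60, 14 mm), where it can be pushed along the block's -y.
- washer: Steel washer 24 mm across lying on the block's base, a bystander.
- offcut: Small wooden offcut 22 x 50 x 12 mm lying on the base, a bystander.
- wedge_strip: Dark wooden strip 16 x 60 x 10 mm lying on the base, a bystander.
- mallet: Hammer lying at the left of the bench, a bystander.
- driver: Screwdriver lying at the right, a bystander.

How it is judged:
On the way, in this order (a step that is already met when the one before it is completed fails the run):
1. bolt head in the open mouth of the hook, rail end at the pads, cam not yet turned (x of bolt_head in the frame of block between -0.004 and 0.004 m and angle between the y axis of rail and the y axis of block, either way round below 0.06 rad and z of rail in the frame of block below 0.022 m and horizontal distance between bolt_head and cam_axis below 0.0265 m and contact force between rail and stop above 0.3 N and value of joint cam below 0.6 rad), for 0.1 s.
2. hook turned behind the bolt head and drawing on it (value of joint cam above 1.6 rad and contact force between rail and hook above 4 N), for 0.1 s.
At the end, for the whole second after the job is handed in: The rail lies in the channel (within 0.06 rad and 4 mm), the cam is turned at least 1.6 rad and its hook holds the bolt (over 7 N), the rail presses the sprung pads with 11 to 23 N (pressed back 1.7 to 3.5 mm), and everything is at rest and let go (x of bolt_head in the frame of block between -0.004 and 0.004 m and angle between the y axis of rail and the y axis of block, either way round below 0.06 rad and z of rail in the frame of block below 0.022 m and contact force between rail and stop between 11 and 23 N and contact force between rail and hook above 7 N and value of joint cam above 1.6 rad and velocity of joint cam between -0.02 and 0.02 rad/s and linear speed of rail below 0.005 m/s); the robot touches nothing.
It fails at once if the rail was rammed or over-tightened against the stop pads (over 27 N) (contact force between rail and stop above 27 N).
It fails at once if the bolt was forced in the hook (over 45 N) (contact force between rail and hook above 45 N).
It fails at once if a small piece on the base, the hammer or the screwdriver was disturbed (moved over 20 mm) (distance of any of washer, offcut, wedge_strip, mallet, driver from where it was at the start of the episode above 0.02 m).
It also fails if it takes over 72 s, if anything falls off the work surface, if the arm or the gripper's body presses on something with over 40 N, if the wrist force passes 120 N, or if a joint passes its speed limit or range.

## Working session

There is one attempt and no reset: what is moved stays moved. The work goes in short steps, Python scripts to look and compute and a tool call to move; the robot and the scene stay as the last step left them, time stands still between calls to the robot, and variables do not carry over. Pictures are saved under pics/ and viewed, at most 10 in all, crops included, and the job is handed in when it is done.

Besides the shell and the picture viewer there is one more tool, called after ">>>" as a command line: name --pt "numbers of a row" for each row, then --argument value for the rest. step_arm: Moves the arm, as the interface text tells. Its arguments: {"type":"object","properties":{"rows":{"type":"array"},"newtons":{"type":"number"}},"required":["rows"]}

```bash
mkdir -p pics
cat > h.py <<'E'
import numpy as np, cv2
from station import arm
def cam(f):
    F=240/np.tan(np.radians(f["vfov"])/2)
    return np.array([[F,0,f["cx"]],[0,F,f["cy"]],[0,0,1]]),np.array([f["k1"],0,0,0.]),cv2.Rodrigues(np.array(f["rvec"],float))[0],np.array(f["tvec"],float)
def px2w(f,px,z):
    K,D,R,t=cam(f)
    n=cv2.undistortPoints(np.array(px,float).reshape(-1,1,2),K,D).reshape(-1,2)
    c=-R.T@t; d=np.c_[n,np.ones(len(n))]@R
    return c+d*((np.array(z)-c[2])/d[:,2])[:,None]
def w2px(f,P):
    K,D,R,t=cam(f)
    return cv2.projectPoints(np.array(P,float),np.array(f["rvec"],float),t,K,D)[0].reshape(-1,2)
def snap(name,fn):
    f=arm.grab_frame(name); cv2.imwrite("pics/"+fn,f["color"]); 
    import pickle; pickle.dump(f,open(fn+".pkl","wb")); return f
E
python3 -c "
from h import *
f=snap('top','top1.png');g=snap('scene','scene1.png')
s=arm.get_state();print(s)
print(f['tvec'],f['vfov'])"
```

```text
{'t': 0.1, 'q': array([ 1.60709372e+00,  3.59309036e-01,  1.11586413e-02, -3.18891931e-04,
       -1.22412225e+00, -2.88068371e-01]), 'qd': array([-0.00043131, -0.00094915,  0.00225528, -0.00094001, -0.00014262,
        0.0007974 ]), 'joint_efforts': array([-1.83755961e-03, -5.84161019e+01,  2.93753028e+01,  7.01552957e+00,
        1.00952139e-02, -4.80726499e-05]), 'eef_pos': array([0.16809028, 0.65327679, 0.2257221 ]), 'ee_rot': array([ 3.14009199e+00, -1.32019357e-04, -2.51879447e-01]), 'force': array([-0.25013536, -0.02120072, -0.71539914]), 'moment': array([-0.007628  ,  0.03225132, -0.03549984]), 'gripper_force': 0.0, 'width': 0.08781458798618395}
[-0.00376649  0.52961745  1.01358739] 55.958852716260786
```

View pics/top1.png

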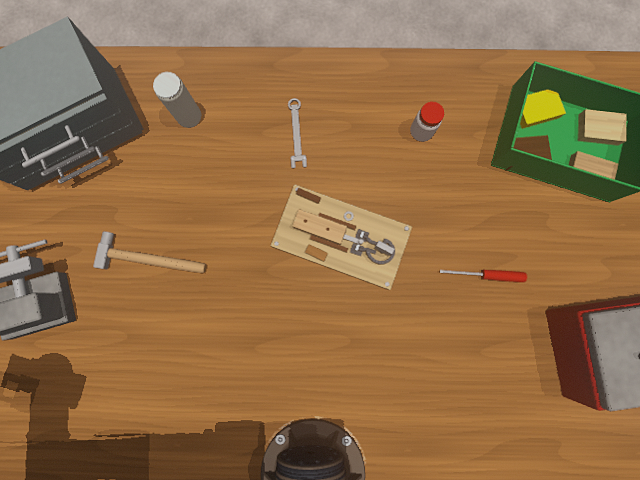

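View pics/scene1.png

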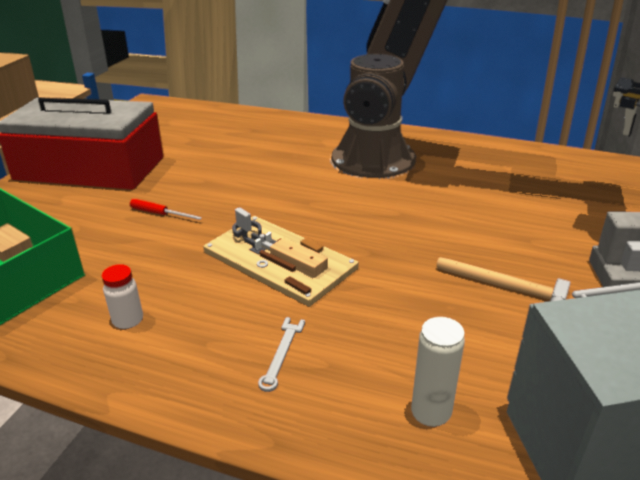

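Top view: block corners at about (294,186), (411,222), (390,289), (272,248); the cam is near (385,247) and the rail runs from (295,222) to (347,235). Hammer is on the left, screwdriver on the right at (485,275).

```bash
python3 -c "
from h import *
import pickle
f=pickle.load(open('top1.png.pkl','rb'))
c=px2w(f,[(294,186),(411,222),(390,289),(272,248)],[.018]*4)
print(c, c.mean(0))
d=(c[0]+c[3]-c[1]-c[2])/2;print(np.linalg.norm(d),np.arctan2(d[1],d[0]))
print(px2w(f,[(295,222),(384,248)],[.046,.084]))
im=f['color'][170:300,260:425];cv2.imwrite('pics/c1.png',cv2.resize(im,None,fx=4.5,fy=4.5,interpolation=cv2.INTER_CUBIC))
"
```

```text
[[ 0.65383018  0.05455653  0.018     ]
 [ 0.56977399 -0.22529172  0.018     ]
 [ 0.41093268 -0.17436006  0.018     ]
 [ 0.50290796  0.10323163  0.018     ]] [ 0.5343612  -0.06046591  0.018     ]
0.29228683406917616 1.2649210405110254
[[ 0.5611314   0.04858117  0.046     ]
 [ 0.49906608 -0.15160242  0.084     ]]
```

View pics/c1.png

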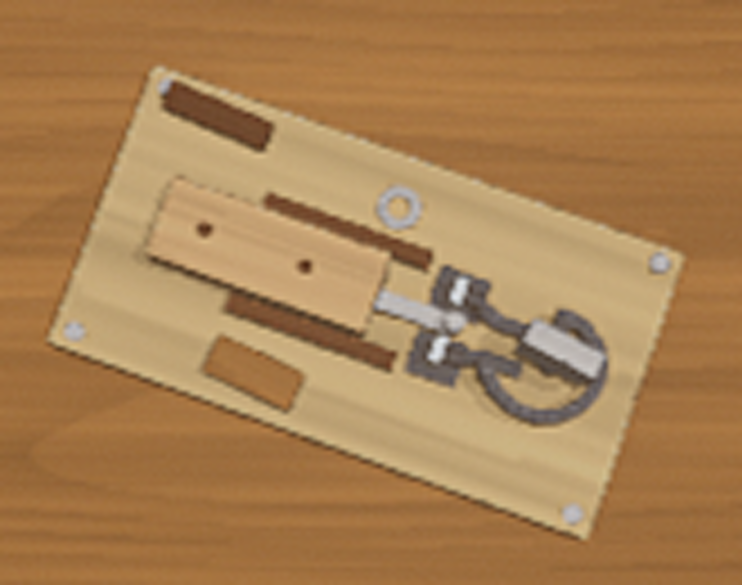

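Crop: base corners at (154,67), (683,258), (587,539), (50,342); rail top butt edge (175,178)-(148,256), front edge (389,252)-(362,333); grip bar centre ~(564,349); washer (399,207), offcut (253,373), strip (217,116).

```bash
python3 -c "
from h import *
import pickle
f=pickle.load(open('top1.png.pkl','rb'))
u=lambda p:(np.array(p)+.5)/4.5-.5+[260,170]
c=px2w(f,u([(154,67),(683,258),(587,539),(50,342)]),[.018]*4)
o=c.mean(0);d=(c[0]+c[3]-c[1]-c[2])/2;th=np.arctan2(d[1],d[0])
e=(c[0]+c[1]-c[2]-c[3])/2
print(o,np.linalg.norm(d),np.linalg.norm(e),th,np.arctan2(e[1],e[0]))
y=np.array([np.cos(th),np.sin(th),0]);x=np.array([y[1],-y[0],0])
r=px2w(f,u([(175,178),(148,256),(389,252),(362,333),(564,349),(456,322)]),[.046]*4+[.084,.044])
for p in r: print(p,(p-o)@x,(p-o)@y)
print('cam',o-.1*y)
"
```

```text
[ 0.53350213 -0.05976646  0.018     ] 0.29795045332222314 0.15709513215863924 1.231821810547938 -0.3338102170892836
[0.59152122 0.0410982  0.046     ] 0.02117804709845259 0.11441758142823281
[0.55049135 0.05413857 0.046     ] -0.02185324772428556 0.11307264757782748
[ 0.55429469 -0.06966665  0.046     ] 0.022901398381781592 -0.0024228896282999014
[ 0.5121809  -0.05614198  0.046     ] -0.021313178127112663 -0.0036715128059724373
[ 0.50094906 -0.15369692  0.084     ] 0.0005330969474390718 -0.09941001320730504
[ 0.51879422 -0.10427789  0.044     ] 0.0009299737517191348 -0.046869237480628156
cam [ 0.50025012 -0.15407607  0.018     ]
```

>>> step_arm --pt "0.417 -0.567 -0.076 -1.656 0" --pt "0.417 -0.567 -0.076 -1.656 0" --pt "0.417 -0.567 -0.076 -1.656 0" --pt "0.417 -0.567 -0.076 -1.656 0" --pt "0.417 -0.567 -0.076 -1.656 0" --pt "0.417 -0.567 -0.076 -1.656 0" --pt "0.417 -0.567 -0.076 -1.656 0" --pt "0.417 -0.567 -0.076 -1.656 0" --pt "0.417 -0.567 -0.076 -1.656 0" --pt "0.417 -0.567 -0.076 -1.656 0" --pt "0.417 -0.567 -0.076 -1.656 0" --pt "0.417 -0.567 -0.076 -1.656 0" --pt "0.417 -0.567 -0.076 -1.656 0" --pt "0.417 -0.567 -0.076 -1.656 0" --pt "0.417 -0.567 -0.076 -1.656 0" --pt "0.417 -0.567 -0.076 -1.656 0" --pt "0.417 -0.567 -0.076 -1.656 0" --newtons 10

```text
t: 1.8
eef_pos: [0.5848, 0.0868, 0.1503]
ee_rot: [3.141, -0.0, -1.908]
force: [0.1, -0.1, 0.7]
width: 0.0008
gripper_force: 0.0
```

```bash
python3 -c "
from h import *
f=snap('wrist','w1.png')
o=np.array([.5335,-.0598,0]);th=1.234
y=np.array([np.cos(th),np.sin(th),0]);x=np.array([y[1],-y[0],0]);z=np.array([0,0,1])
L=lambda a,b,c:o+a*x+b*y+c*z
im=f['color'].copy()
for p in [(-.022,.114,.046),(.022,.114,.046),(.022,-.005,.046),(-.022,-.005,.046),(0,-.1,.084),(.08,.15,.018),(-.08,.15,.018),(.08,-.15,.018),(-.08,-.15,.018),(.0232,.068,.03),(-.0232,.068,.03)]:
    q=w2px(f,[L(*p)])[0];print(p,q.round(1)); 
    if abs(q).max()<2000: cv2.drawMarker(im,tuple(q.astype(int).tolist()),(0,0,255),0,8)
cv2.imwrite('pics/w1m.png',im)"
```

```text
(-0.022, 0.114, 0.046) [357.5 178.9]
(0.022, 0.114, 0.046) [291.2 178.9]
(0.022, -0.005, 0.046) [286.5 -26.4]
(-0.022, -0.005, 0.046) [362.4 -26.5]
(0, -0.1, 0.084) [ 324.6 -312.4]
(0.08, 0.15, 0.018) [218.8 221.3]
(-0.08, 0.15, 0.018) [429.8 221.3]
(0.08, -0.15, 0.018) [ 179.6 -306. ]
(-0.08, -0.15, 0.018) [ 469.4 -306.2]
(0.0232, 0.068, 0.03) [289.7 106.8]
(-0.0232, 0.068, 0.03) [359.  106.8]
```

View pics/w1m.png

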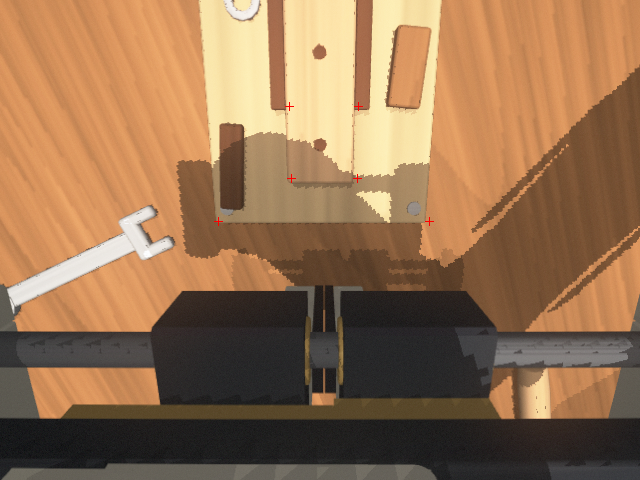

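The overlay matches within ~3 px (about 2 mm): the rail butt is at (287–353,182), block edges parallel. Descend behind the butt and approach.

>>> step_arm --pt "0 0 -0.05 0 0" --pt "0 0 -0.1 0 0" --pt "0 0 -0.124 0 0" --pt "0 0 -0.124 0 0" --pt "-0.0033 -0.0094 -0.124 0 0" --pt "-0.0066 -0.0189 -0.124 0 0" --pt "-0.0083 -0.0236 -0.124 0 0" --pt "-0.0083 -0.0236 -0.124 0 0"

```text
t: 2.65
eef_pos: [0.5772, 0.0625, 0.0281]
ee_rot: [-3.14, 0.002, -1.909]
force: [0.2, 0.3, -0.1]
width: 0.0006
gripper_force: 0.0
```

>>> step_arm --pt "-0.001 -0.0028 0 0 0" --pt "-0.002 -0.0057 0 0 0" --pt "-0.003 -0.0085 0 0 0" --pt "-0.004 -0.0113 0 0 0" --pt "-0.005 -0.0142 0 0 0" --pt "-0.0059 -0.017 0 0 0" --pt "-0.0066 -0.0189 0 0 0" --pt "-0.0066 -0.0189 0 0 0"

```text
t: 3.45
eef_pos: [0.57, 0.0437, 0.0264]
ee_rot: [3.141, -0.0, -1.908]
force: [2.2, 2.0, 1.1]
width: 0.0006
gripper_force: 1.2
```

>>> step_arm --pt "-0.0008 -0.0024 0 0 0" --pt "-0.0017 -0.0047 0 0 0" --pt "-0.0025 -0.0071 0 0 0" --pt "-0.0033 -0.0094 0 0 0" --pt "-0.0036 -0.0104 0 0 0"

```text
t: 3.95
eef_pos: [0.5662, 0.0334, 0.0264]
ee_rot: [3.141, -0.0, -1.908]
force: [1.3, 3.2, 0.8]
width: 0.0002
gripper_force: 1.5
```

>>> step_arm --pt "-0.0002 -0.0005 0 0 0" --pt "-0.0003 -0.0009 0 0 0" --pt "-0.0003 -0.0009 0 0 0"

```text
t: 4.25
eef_pos: [0.5661, 0.0327, 0.0264]
ee_rot: [3.141, -0.0, -1.908]
force: [1.3, 2.1, 0.9]
width: 0.0003
gripper_force: 1.0
```

>>> step_arm --pt "-0.0002 -0.0005 0 0 0" --pt "-0.0003 -0.0009 0 0 0" --pt "-0.0003 -0.0009 0 0 0"

```text
t: 4.55
eef_pos: [0.5658, 0.0318, 0.0264]
ee_rot: [3.141, -0.0, -1.908]
force: [0.3, 2.5, -0.4]
width: 0.0005
gripper_force: 1.0
```

>>> step_arm --pt "-0.0002 -0.0005 0 0 0" --pt "-0.0003 -0.0009 0 0 0" --pt "-0.0003 -0.0009 0 0 0"

```text
t: 4.85
eef_pos: [0.5655, 0.0309, 0.0264]
ee_rot: [3.141, -0.0, -1.908]
force: [1.0, 1.1, -1.8]
width: 0.0005
gripper_force: 0.7
```

>>> step_arm --pt "-0.0002 -0.0005 0 0 0" --pt "-0.0003 -0.0009 0 0 0" --pt "-0.0003 -0.0009 0 0 0"

```text
t: 5.15
eef_pos: [0.5653, 0.03, 0.0265]
ee_rot: [3.141, -0.0, -1.908]
force: [0.9, 1.1, 0.1]
width: 0.0006
gripper_force: 0.5
```

>>> step_arm --pt "-0.0002 -0.0005 0 0 0" --pt "-0.0003 -0.0009 0 0 0" --pt "-0.0003 -0.0009 0 0 0"

```text
t: 5.45
eef_pos: [0.5651, 0.0292, 0.0265]
ee_rot: [3.141, -0.0, -1.908]
force: [0.5, 1.5, -0.6]
width: 0.0005
gripper_force: 0.6
```

>>> step_arm --pt "-0.0002 -0.0005 0 0 0" --pt "-0.0003 -0.0009 0 0 0" --pt "-0.0003 -0.0009 0 0 0"

```text
t: 5.75
eef_pos: [0.5649, 0.0283, 0.0266]
ee_rot: [-3.142, 0.0, -1.908]
force: [1.0, 1.2, -0.4]
width: 0.0007
gripper_force: 0.7
```

>>> step_arm --pt "-0.0002 -0.0005 0 0 0" --pt "-0.0003 -0.0009 0 0 0" --pt "-0.0003 -0.0009 0 0 0"

```text
t: 6.05
eef_pos: [0.5646, 0.0274, 0.0266]
ee_rot: [3.142, -0.0, -1.908]
force: [-0.3, 0.7, -1.1]
width: 0.0004
gripper_force: 0.7
```

>>> step_arm --pt "-0.0002 -0.0005 0 0 0" --pt "-0.0003 -0.0009 0 0 0" --pt "-0.0003 -0.0009 0 0 0"

```text
t: 6.35
eef_pos: [0.5645, 0.0268, 0.0266]
ee_rot: [-3.141, 0.0, -1.908]
force: [0.8, 2.4, -1.5]
width: -0.0001
gripper_force: 1.6
```

>>> step_arm --pt "-0.0002 -0.0005 0 0 0" --pt "-0.0002 -0.0005 0 0 0" --pt "-0.0002 -0.0005 0 0 0"

```text
t: 6.65
eef_pos: [0.5645, 0.0265, 0.0267]
ee_rot: [-3.141, 0.001, -1.908]
force: [1.2, 5.7, -1.7]
width: 0.0002
gripper_force: 2.6
```

>>> step_arm --pt "-0.0002 -0.0005 0 0 0" --pt "-0.0002 -0.0005 0 0 0" --pt "-0.0002 -0.0005 0 0 0"

```text
t: 6.95
eef_pos: [0.5644, 0.0261, 0.0267]
ee_rot: [-3.141, 0.001, -1.908]
force: [1.5, 6.0, -0.6]
width: 0.0003
gripper_force: 3.0
```

>>> step_arm --pt "-0.0002 -0.0006 0 0 0" --pt "-0.0002 -0.0006 0 0 0" --pt "-0.0002 -0.0006 0 0 0"

```text
t: 7.25
eef_pos: [0.5644, 0.0258, 0.0268]
ee_rot: [-3.14, 0.001, -1.908]
force: [1.2, 7.6, -1.1]
width: 0.0004
gripper_force: 3.6
```

>>> step_arm --pt "-0.0001 -0.0003 0 0 0" --pt "-0.0001 -0.0003 0 0 0" --pt "-0.0001 -0.0003 0 0 0"

```text
t: 7.55
eef_pos: [0.5645, 0.0257, 0.0269]
ee_rot: [-3.14, 0.002, -1.908]
force: [1.4, 7.3, -0.7]
width: 0.0001
gripper_force: 4.1
```

```bash
python3 -c "
from station import arm
s=arm.get_state();print(s['eef_pos'],s['force'],s['moment'])"
```

```text
[0.56445814 0.02570618 0.02687104] [ 1.44473445  7.29678319 -0.73814193] [ 3.08684342 -0.57071145 -0.09225566]
```

Pads felt at TCP local y ≈ 92.1 mm (target 89.6 when tight). Retract and look at the cam.

>>> step_arm --pt "0.001 0.003 0 0 0" --pt "0.007 0.019 0 0 0" --pt "0.007 0.019 0.05 0 0" --pt "0.007 0.019 0.1 0 0" --pt "0.007 0.019 0.14 0 0.04" --pt "-0.008 -0.025 0.14 0 0.04" --pt "-0.026 -0.073 0.14 0 0.04" --pt "-0.044 -0.123 0.14 0 0.04" --pt "-0.044 -0.123 0.14 0 0.04" --pt "-0.044 -0.123 0.14 0 0.04"

```text
t: 8.55
eef_pos: [0.519, -0.0995, 0.1668]
ee_rot: [3.141, -0.001, -1.91]
force: [-0.1, 0.4, -0.0]
width: 0.0389
gripper_force: 0.0
```

```bash
python3 -c "
from h import *
f=snap('wrist','w2.png')
o=np.array([.5335,-.0598,0]);th=1.234
y=np.array([np.cos(th),np.sin(th),0]);x=np.array([y[1],-y[0],0]);z=np.array([0,0,1])
L=lambda a,b,c:o+a*x+b*y+c*z
im=f['color'].copy()
for p in [(.007,-.08,.084),(-.007,-.08,.084),(.007,-.12,.084),(-.007,-.12,.084),(.08,-.15,.018),(-.08,-.15,.018)]:
    q=w2px(f,[L(*p)])[0];print(p,q.round(1)); 
    cv2.drawMarker(im,tuple(q.astype(int).tolist()),(0,0,255),0,8)
cv2.imwrite('pics/w2m.png',im)"
```

```text
(0.007, -0.08, 0.084) [312.2 189.6]
(-0.007, -0.08, 0.084) [335.  189.5]
(0.007, -0.12, 0.084) [311.5 121.7]
(-0.007, -0.12, 0.084) [335.4 121.6]
(0.08, -0.15, 0.018) [213.3  79. ]
(-0.08, -0.15, 0.018) [433.8  78.5]
```

View pics/w2m.png

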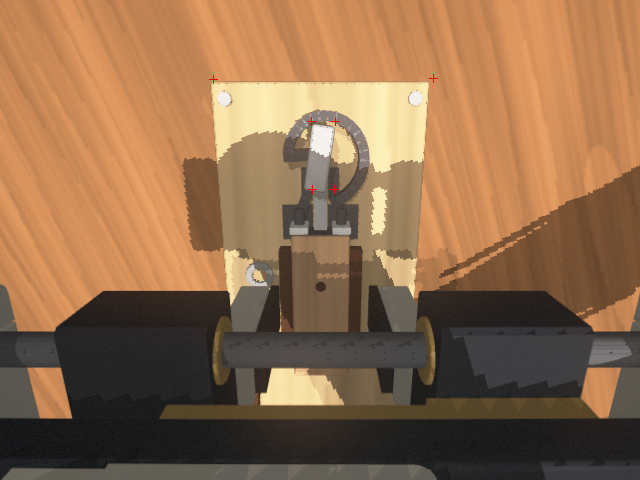

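Bar top corners ≈ (312,125), (335,127), (327,190), (304,190): turned about 0.12 rad clockwise; centre (319.5,158). Rail end at the pads, bolt head under the hook mouth.

```bash
python3 -c "
from h import *
import pickle
f=pickle.load(open('w2.png.pkl','rb'))
r=px2w(f,[(312,125),(335,127),(327,190),(304,190),(319.5,158)],[.084]*5);print(r)
d=r[:2].mean(0)-r[2:4].mean(0);print(np.linalg.norm(d),np.arctan2(-d[1],-d[0]))
"
```

```text
[[ 0.50080526 -0.17352419  0.084     ]
 [ 0.48844227 -0.16796672  0.084     ]
 [ 0.50518135 -0.13435638  0.084     ]
 [ 0.51850826 -0.13905316  0.084     ]
 [ 0.50304337 -0.15410574  0.084     ]]
0.03814881844009051 1.102443093953822
```

>>> step_arm --pt "-0.017 -0.0545 0 -0.13 0.04" --pt "-0.017 -0.0545 0 -0.13 0.04" --pt "-0.017 -0.0545 -0.04 -0.13 0.04" --pt "-0.017 -0.0545 -0.08 -0.13 0.04" --pt "-0.017 -0.0545 -0.115 -0.13 0.04" --pt "-0.017 -0.0545 -0.115 -0.13 0.04" --pt "-0.017 -0.0545 -0.115 -0.13 0.04" --newtons 12

```text
t: 9.3
eef_pos: [0.5032, -0.1521, 0.0517]
ee_rot: [3.14, -0.001, -2.036]
force: [0.9, 0.3, 1.3]
width: 0.0397
gripper_force: 0.0
```

>>> step_arm --pt "0 0 0 0 0" --pt "0 0 0 0 0" --pt "0 0 0 0 0" --pt "0 0 0 0 0" --pt "0 0 0 0 0"

```text
t: 9.8
eef_pos: [0.5035, -0.1529, 0.0526]
ee_rot: [-3.14, 0.001, -2.038]
force: [0.7, 0.6, 6.8]
width: 0.014
gripper_force: 12.0
```

>>> step_arm --pt "0 0 0 -0.1 0" --pt "0 0 0 -0.2 0" --pt "0 0 0 -0.3 0" --pt "0 0 0 -0.4 0" --pt "0 0 0 -0.5 0" --pt "0 0 0 -0.6 0" --pt "0 0 0 -0.7 0" --pt "0 0 0 -0.8 0" --pt "0 0 0 -0.9 0" --pt "0 0 0 -1.0 0" --pt "0 0 0 -1.0 0" --newtons 25

```text
t: 10.9
eef_pos: [0.5038, -0.1533, 0.0526]
ee_rot: [-3.141, 0.002, -3.04]
force: [0.9, -3.1, 5.8]
width: 0.0137
gripper_force: 25.0
```

```bash
python3 -c "
from station import arm
s=arm.get_state();print(s['eef_pos'],s['ee_rot'],s['force'],s['moment'],s['q'])"
```

```text
[ 0.50379027 -0.1533234   0.05260352] [-3.14063933e+00  2.26452955e-03 -3.03978142e+00] [ 0.88624556 -3.07145813  5.79175411] [-1.09356897 -0.54650329 -0.04553262] [ 7.80545671e-02  2.99527774e-01 -5.33798729e-01  1.34073566e-03
 -7.35183735e-01 -1.54803414e+00]
```

>>> step_arm --pt "0 0 0 -0.1 0" --pt "0 0 0 -0.2 0" --pt "0 0 0 -0.3 0" --pt "0 0 0 -0.4 0" --pt "0 0 0 -0.5 0" --pt "0 0 0 -0.6 0" --pt "0 0 0 -0.7 0" --pt "0 0 0 -0.7 0"

```text
t: 11.7
eef_pos: [0.5037, -0.1537, 0.0526]
ee_rot: [3.141, 0.002, 2.544]
force: [0.6, -7.0, 4.1]
width: 0.0141
gripper_force: 25.0
```

```bash
python3 -c "
from station import arm
s=arm.get_state();print(s['eef_pos'],s['ee_rot'],s['force'],s['moment'])"
```

```text
[ 0.50369339 -0.15368303  0.05257494] [3.14135965e+00 2.36971237e-03 2.54370303e+00] [ 0.58776376 -6.99592507  4.11465335] [-2.0824283  -0.55030842 -0.05898637]
```

>>> step_arm --pt "0 0 0 -0.1 0" --pt "0 0 0 -0.2 0" --pt "0 0 0 -0.3 0" --pt "0 0 0 -0.4 0" --pt "0 0 0 -0.5 0" --pt "0 0 0 -0.5 0"

```text
t: 12.3
eef_pos: [0.5035, -0.1539, 0.0526]
ee_rot: [3.141, 0.002, 2.044]
force: [0.5, -7.7, 5.9]
width: 0.0143
gripper_force: 25.0
```

```bash
python3 -c "
from station import arm
s=arm.get_state();print(s['eef_pos'],s['ee_rot'],s['force'],s['moment'],s['q'])"
```

```text
[ 0.50347204 -0.15386236  0.05257578] [3.14072046e+00 1.95506292e-03 2.04370018e+00] [ 0.46901515 -7.72683932  5.92005406] [-2.61476496 -0.38402546 -0.06446926] [ 7.74469731e-02  2.99609717e-01 -5.34108481e-01  2.18812875e-03
 -7.35521292e-01 -2.74775623e+00]
```

Now release and probe the rail's position at the butt.

>>> step_arm --pt "0 0 0 0 0.04" --pt "0 0 0 0 0.04" --pt "0 0 0 0 0.04" --pt "0 0 0.045 0 0.04" --pt "0 0 0.09 0.15 0.04" --pt "0.02 0.05 0.09 0.3 0" --pt "0.03 0.09 0.09 0.45 0" --pt "0.045 0.13 0.09 0.6 0" --pt "0.0656 0.1928 0.09 0.75 0" --pt "0.0656 0.1928 0.09 0.9 0" --pt "0.0656 0.1928 0.09 1.05 0" --pt "0.0656 0.1928 0.09 1.2 0" --pt "0.0656 0.1928 0.09 1.35 0" --pt "0.0656 0.1928 0.09 1.5 0" --pt "0.0656 0.1928 0.09 1.65 0" --pt "0.0656 0.1928 0.09 1.8 0" --pt "0.0656 0.1928 0.09 1.95 0" --pt "0.0656 0.1928 0.09 2.1 0" --pt "0.0656 0.1928 0.09 2.25 0" --pt "0.0656 0.1928 0.09 2.331 0" --newtons 10

```text
t: 14.3
eef_pos: [0.5679, 0.0401, 0.1412]
ee_rot: [3.141, -0.0, -1.901]
force: [0.1, -0.6, 0.1]
width: 0.0008
gripper_force: 0.0
```

>>> step_arm --pt "0 0 0 0 0" --pt "0 0 0 0 0"

```text
t: 14.5
eef_pos: [0.568, 0.0401, 0.1413]
ee_rot: [3.141, -0.0, -1.909]
force: [-0.5, 0.9, 0.6]
width: 0.0004
gripper_force: 0.0
```

>>> step_arm --pt "0 0 -0.045 0 0" --pt "0 0 -0.09 0 0" --pt "0 0 -0.1145 0 0" --pt "0 0 -0.1145 0 0" --pt "-0.0015 -0.0042 -0.1145 0 0" --pt "-0.003 -0.0085 -0.1145 0 0" --pt "-0.0035 -0.01 -0.1145 0 0" --pt "-0.004 -0.0113 -0.1145 0 0" --pt "-0.004 -0.0113 -0.1145 0 0"

```text
t: 15.4
eef_pos: [0.5645, 0.0286, 0.0279]
ee_rot: [-3.14, 0.001, -1.907]
force: [-0.9, 0.3, 0.4]
width: 0.0008
gripper_force: 0.0
```

>>> step_arm --pt "-0.0002 -0.0005 0 0 0" --pt "-0.0002 -0.0005 0 0 0" --pt "-0.0002 -0.0005 0 0 0"

```text
t: 15.7
eef_pos: [0.564, 0.0283, 0.0271]
ee_rot: [3.142, -0.0, -1.907]
force: [0.3, -0.5, 0.3]
width: 0.0006
gripper_force: 0.0
```

>>> step_arm --pt "-0.0002 -0.0005 0 0 0" --pt "-0.0002 -0.0005 0 0 0" --pt "-0.0002 -0.0005 0 0 0"

```text
t: 16.0
eef_pos: [0.5638, 0.0277, 0.027]
ee_rot: [3.141, -0.0, -1.907]
force: [-0.8, -0.5, -0.4]
width: 0.0005
gripper_force: 0.0
```

>>> step_arm --pt "-0.0002 -0.0005 0 0 0" --pt "-0.0002 -0.0005 0 0 0" --pt "-0.0002 -0.0005 0 0 0"

```text
t: 16.3
eef_pos: [0.5636, 0.0272, 0.0271]
ee_rot: [-3.142, 0.0, -1.907]
force: [0.1, -0.8, -0.2]
width: 0.0005
gripper_force: 0.2
```

>>> step_arm --pt "-0.0002 -0.0005 0 0 0" --pt "-0.0002 -0.0005 0 0 0" --pt "-0.0002 -0.0005 0 0 0"

```text
t: 16.6
eef_pos: [0.5637, 0.0271, 0.0271]
ee_rot: [-3.141, 0.001, -1.907]
force: [0.6, 2.7, -1.0]
width: 0.0004
gripper_force: 1.8
```

>>> step_arm --pt "-0.0002 -0.0005 0 0 0" --pt "-0.0002 -0.0005 0 0 0" --pt "-0.0002 -0.0005 0 0 0"

```text
t: 16.9
eef_pos: [0.5636, 0.0267, 0.0272]
ee_rot: [-3.141, 0.001, -1.907]
force: [0.7, 5.5, -1.4]
width: 0.0008
gripper_force: 2.5
```

Rail still at pad-touch (≈92 mm): hook not yet tight. Regrasp (half-turn offset) and turn on.

>>> step_arm --pt "0.004 0.012 0 0 0" --pt "0.004 0.012 0.05 0 0" --pt "0.004 0.012 0.1 0.1 0" --pt "0.004 0.012 0.12 0.25 0.04" --pt "-0.012 -0.035 0.12 0.4 0.04" --pt "-0.028 -0.083 0.12 0.55 0.04" --pt "-0.044 -0.131 0.12 0.7 0.04" --pt "-0.06 -0.18 0.12 0.809 0.04" --pt "-0.06 -0.18 0.12 0.809 0.04" --pt "-0.06 -0.18 0.12 0.809 0.04" --pt "-0.06 -0.18 0.075 0.809 0.04" --pt "-0.06 -0.18 0.0255 0.809 0.04" --pt "-0.06 -0.18 0.0255 0.809 0.04" --pt "-0.06 -0.18 0.0255 0.809 0.04"

```text
t: 18.3
eef_pos: [0.5034, -0.1532, 0.0528]
ee_rot: [3.139, 0.0, -1.097]
force: [0.9, -0.1, 0.9]
width: 0.0398
gripper_force: 0.0
```

>>> step_arm --pt "0 0 0 0 0" --pt "0 0 0 0 0" --pt "0 0 0 0 0" --pt "0 0 0 0 0" --pt "0 0 0 0 0" --newtons 25

```text
t: 18.8
eef_pos: [0.5035, -0.154, 0.0538]
ee_rot: [-3.141, -0.001, -1.098]
force: [-2.7, 0.3, 7.4]
width: 0.0139
gripper_force: 25.0
```

>>> step_arm --pt "0 0 0 -0.08 0" --pt "0 0 0 -0.16 0" --pt "0 0 0 -0.24 0" --pt "0 0 0 -0.32 0" --pt "0 0 0 -0.4 0" --pt "0 0 0 -0.48 0" --pt "0 0 0 -0.55 0" --pt "0 0 0 -0.55 0" --pt "0 0 0 -0.55 0"

```text
t: 19.7
eef_pos: [0.5032, -0.154, 0.0538]
ee_rot: [-3.141, -0.0, -1.648]
force: [-3.5, 1.5, 7.8]
width: 0.0141
gripper_force: 25.0
```

```bash
python3 -c "
from station import arm
s=arm.get_state();print(s['eef_pos'],s['ee_rot'],s['force'],s['moment'],s['q'])"
```

```text
[ 0.50316801 -0.15399475  0.05377838] [-3.14093896e+00 -1.54258988e-04 -1.64811079e+00] [-3.49373522  1.52590743  7.82994075] [ 0.36035316  1.13779208 -0.09451379] [ 7.62882353e-02  2.98236896e-01 -5.31658169e-01  3.74292271e-04
 -7.40278898e-01 -1.53878898e-01]
```

>>> step_arm --pt "0 0 0 0 0.04" --pt "0 0 0 0 0.04" --pt "0 0 0 0 0.04" --pt "0 0 0.045 0 0.04" --pt "0 0 0.09 -0.1 0.04" --pt "0.016 0.047 0.09 -0.2 0" --pt "0.032 0.095 0.09 -0.26 0" --pt "0.048 0.142 0.09 -0.26 0" --pt "0.0648 0.193 0.09 -0.26 0" --pt "0.0648 0.193 0.09 -0.26 0" --pt "0.0648 0.193 0.045 -0.26 0" --pt "0.0648 0.193 0.0 -0.26 0" --pt "0.0648 0.193 -0.027 -0.26 0" --pt "0.0648 0.193 -0.027 -0.26 0" --pt "0.0633 0.1887 -0.027 -0.26 0" --pt "0.0618 0.1845 -0.027 -0.26 0" --pt "0.0612 0.1828 -0.027 -0.26 0" --pt "0.0609 0.182 -0.027 -0.26 0" --pt "0.0609 0.182 -0.027 -0.26 0" --newtons 10

```text
t: 21.6
eef_pos: [0.5645, 0.0282, 0.0265]
ee_rot: [-3.14, 0.001, -1.908]
force: [0.5, -0.4, 0.7]
width: 0.0003
gripper_force: 0.0
```

>>> step_arm --pt "-0.0002 -0.0005 0 0 0" --pt "-0.0002 -0.0005 0 0 0" --pt "-0.0002 -0.0005 0 0 0"

```text
t: 21.9
eef_pos: [0.5639, 0.0278, 0.0256]
ee_rot: [3.142, -0.0, -1.908]
force: [-0.5, 0.5, 0.3]
width: 0.0005
gripper_force: 0.0
```

>>> step_arm --pt "-0.0002 -0.0005 0 0 0" --pt "-0.0003 -0.0009 0 0 0" --pt "-0.0003 -0.0009 0 0 0"

```text
t: 22.2
eef_pos: [0.5638, 0.0272, 0.0255]
ee_rot: [-3.141, 0.001, -1.908]
force: [0.4, 2.9, -2.1]
width: 0.0005
gripper_force: 1.5
```

>>> step_arm --pt "-0.0002 -0.0005 0 0 0" --pt "-0.0002 -0.0005 0 0 0" --pt "-0.0002 -0.0005 0 0 0"

```text
t: 22.5
eef_pos: [0.5637, 0.0267, 0.0256]
ee_rot: [-3.141, 0.001, -1.908]
force: [1.5, 5.1, -2.5]
width: 0.0007
gripper_force: 2.6
```

>>> step_arm --pt "-0.0001 -0.0003 0 0 0" --pt "-0.0001 -0.0003 0 0 0" --pt "-0.0001 -0.0003 0 0 0"

```text
t: 22.8
eef_pos: [0.5638, 0.0265, 0.0257]
ee_rot: [-3.141, 0.001, -1.908]
force: [0.9, 5.2, -1.0]
width: 0.0004
gripper_force: 2.8
```

>>> step_arm --pt "-0.0001 -0.0003 0 0 0" --pt "-0.0001 -0.0003 0 0 0" --pt "-0.0001 -0.0003 0 0 0"

```text
t: 23.1
eef_pos: [0.5638, 0.0264, 0.0257]
ee_rot: [-3.141, 0.001, -1.908]
force: [2.1, 7.5, -1.8]
width: 0.0003
gripper_force: 3.1
```

Rail still not drawn in. Look at the cam/bolt.

>>> step_arm --pt "0.004 0.012 0 0 0" --pt "0.004 0.012 0.05 0 0" --pt "0.004 0.012 0.1 0 0" --pt "0.004 0.012 0.141 0 0.04" --pt "-0.012 -0.035 0.141 0 0.04" --pt "-0.028 -0.083 0.141 0 0.04" --pt "-0.0445 -0.125 0.141 0 0.04" --pt "-0.0445 -0.125 0.141 0 0.04"

```text
t: 23.9
eef_pos: [0.516, -0.1029, 0.1667]
ee_rot: [3.14, -0.001, -1.912]
force: [0.5, 0.7, -0.5]
width: 0.0348
gripper_force: 0.0
```

```bash
python3 -c "
from h import *
f=snap('wrist','w3.png')
im=f['color'][60:360,200:440];cv2.imwrite('pics/w3c.png',cv2.resize(im,None,fx=2,fy=2,interpolation=cv2.INTER_CUBIC))"
```

```text
(no output)
```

View pics/w3c.png

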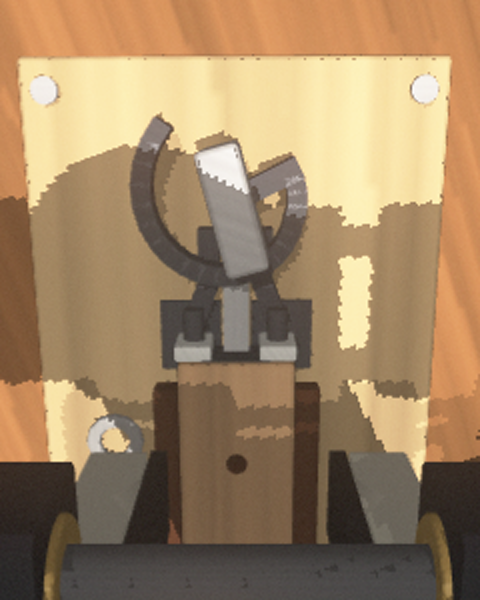

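Crop shows the bar at about −0.28 rad from the axis mod π (cam ≈ 2.86), hook wrapped around, bar top centre (236,212), rail end edge at row 362.

```bash
python3 -c "
from h import *
import pickle
f=pickle.load(open('w3.png.pkl','rb'))
r=px2w(f,[(318,166),(318.5,241),(225,89)],[.084,.046,.018]);print(r,np.linalg.norm((r[0]-r[1])[:2]))
f=pickle.load(open('w2.png.pkl','rb'))
r=px2w(f,[(319.5,158),(320.5,235)],[.084,.046]);print(np.linalg.norm((r[0]-r[1])[:2]))
"
```

```text
[[ 0.50233115 -0.15331754  0.084     ]
 [ 0.52230479 -0.09803915  0.046     ]
 [ 0.55074916 -0.22214639  0.018     ]] 0.0587762431978181
0.05897023128293754
```

Pad distance is about 59 mm, so tight starts near 3.2 rad; turn to ~3.4 and probe again.

>>> step_arm --pt "-0.0127 -0.0511 0 0.132 0.04" --pt "-0.0127 -0.0511 0 0.264 0.04" --pt "-0.0127 -0.0511 0 0.264 0.04" --pt "-0.0127 -0.0511 -0.04 0.264 0.04" --pt "-0.0127 -0.0511 -0.08 0.264 0.04" --pt "-0.0127 -0.0511 -0.113 0.264 0.04" --pt "-0.0127 -0.0511 -0.113 0.264 0.04" --pt "-0.0127 -0.0511 -0.113 0.264 0.04"

```text
t: 24.75
eef_pos: [0.5065, -0.1497, 0.0538]
ee_rot: [3.14, -0.001, -1.644]
force: [0.4, -0.1, 1.0]
width: 0.04
gripper_force: 0.0
```

>>> step_arm --pt "0 0 0 0 0" --pt "0 0 0 0 0" --pt "0 0 0 0 0" --pt "0 0 0 0 0" --pt "0 0 0 0 0" --newtons 25

```text
t: 25.25
eef_pos: [0.5035, -0.1504, 0.0541]
ee_rot: [3.138, 0.0, -1.645]
force: [-8.7, 3.7, 8.9]
width: 0.0141
gripper_force: 25.0
```

>>> step_arm --pt "0 0 0 -0.08 0" --pt "0 0 0 -0.16 0" --pt "0 0 0 -0.24 0" --pt "0 0 0 -0.32 0" --pt "0 0 0 -0.4 0" --pt "0 0 0 -0.48 0" --pt "0 0 0 -0.52 0" --pt "0 0 0 -0.52 0" --pt "0 0 0 -0.52 0"

```text
t: 26.15
eef_pos: [0.5049, -0.1508, 0.054]
ee_rot: [3.141, -0.001, -2.163]
force: [-5.0, -1.7, 5.9]
width: 0.0141
gripper_force: 25.0
```

```bash
python3 -c "
from station import arm
s=arm.get_state();print(s['eef_pos'],s['ee_rot'],s['force'],s['moment'],s['q'])"
```

```text
[ 0.50490205 -0.15084112  0.05404838] [ 3.14059097e+00 -9.92942546e-04 -2.16312392e+00] [-4.97064167 -1.7375297   5.94699854] [-0.54741058  1.84459494 -0.04155464] [ 8.23397001e-02  2.99914179e-01 -5.28107497e-01  2.21027861e-04
 -7.44177117e-01 -6.74830491e-01]
```

>>> step_arm --pt "0 0 0 0 0.04" --pt "0 0 0 0 0.04" --pt "0 0 0 0 0.04" --pt "0 0 0.045 0 0.04" --pt "0 0 0.09 0.1 0.04" --pt "0.016 0.047 0.09 0.2 0" --pt "0.032 0.095 0.09 0.255 0" --pt "0.047 0.142 0.09 0.255 0" --pt "0.062 0.189 0.09 0.255 0" --pt "0.062 0.189 0.09 0.255 0" --pt "0.062 0.189 0.045 0.255 0" --pt "0.062 0.189 0.0 0.255 0" --pt "0.062 0.189 -0.027 0.255 0" --pt "0.062 0.189 -0.027 0.255 0" --pt "0.0605 0.1847 -0.027 0.255 0" --pt "0.059 0.1805 -0.027 0.255 0" --pt "0.0581 0.178 -0.027 0.255 0" --pt "0.0581 0.178 -0.027 0.255 0" --pt "0.0581 0.178 -0.027 0.255 0" --newtons 10

```text
t: 28.05
eef_pos: [0.5646, 0.0276, 0.0276]
ee_rot: [-3.14, 0.001, -1.909]
force: [-0.4, 0.5, -0.0]
width: 0.0006
gripper_force: 0.0
```

>>> step_arm --pt "-0.0002 -0.0005 0 0 0" --pt "-0.0002 -0.0005 0 0 0" --pt "-0.0002 -0.0005 0 0 0"

```text
t: 28.35
eef_pos: [0.5639, 0.0272, 0.0266]
ee_rot: [-3.142, 0.0, -1.909]
force: [0.4, 0.4, 0.1]
width: 0.0009
gripper_force: 0.0
```

>>> step_arm --pt "-0.0002 -0.0005 0 0 0" --pt "-0.0002 -0.0005 0 0 0" --pt "-0.0002 -0.0005 0 0 0"

```text
t: 28.65
eef_pos: [0.5637, 0.0267, 0.0265]
ee_rot: [-3.142, 0.0, -1.909]
force: [0.5, 0.5, -0.3]
width: 0.0002
gripper_force: 0.4
```

>>> step_arm --pt "-0.0002 -0.0005 0 0 0" --pt "-0.0002 -0.0005 0 0 0" --pt "-0.0002 -0.0005 0 0 0"

```text
t: 28.95
eef_pos: [0.564, 0.0264, 0.0267]
ee_rot: [-3.141, 0.001, -1.909]
force: [2.0, 3.3, -1.6]
width: 0.0007
gripper_force: 1.6
```

Contact now at ≈91.6 mm, so about 0.5 mm pressed; another ~0.5 rad needed.

>>> step_arm --pt "0.004 0.012 0 0 0" --pt "0.004 0.012 0.05 0 0" --pt "0.004 0.012 0.1 -0.1 0" --pt "0.004 0.012 0.12 -0.2 0.04" --pt "-0.012 -0.035 0.12 -0.254 0.04" --pt "-0.028 -0.083 0.12 -0.254 0.04" --pt "-0.044 -0.131 0.12 -0.254 0.04" --pt "-0.06 -0.1793 0.12 -0.254 0.04" --pt "-0.06 -0.1793 0.12 -0.254 0.04" --pt "-0.06 -0.1793 0.12 -0.254 0.04" --pt "-0.06 -0.1793 0.075 -0.254 0.04" --pt "-0.06 -0.1793 0.0265 -0.254 0.04" --pt "-0.06 -0.1793 0.0265 -0.254 0.04" --pt "-0.06 -0.1793 0.0265 -0.254 0.04"

```text
t: 30.35
eef_pos: [0.5037, -0.1524, 0.0532]
ee_rot: [3.14, -0.002, -2.161]
force: [0.9, 0.4, 1.0]
width: 0.0401
gripper_force: 0.0
```

>>> step_arm --pt "0 0 0 0 0" --pt "0 0 0 0 0" --pt "0 0 0 0 0" --pt "0 0 0 0 0" --pt "0 0 0 0 0" --newtons 25

```text
t: 30.85
eef_pos: [0.5036, -0.1529, 0.0542]
ee_rot: [-3.141, 0.001, -2.163]
force: [-3.7, 4.2, 7.5]
width: 0.0136
gripper_force: 25.0
```

>>> step_arm --pt "0 0 0 -0.08 0" --pt "0 0 0 -0.16 0" --pt "0 0 0 -0.24 0" --pt "0 0 0 -0.32 0" --pt "0 0 0 -0.4 0" --pt "0 0 0 -0.48 0" --pt "0 0 0 -0.51 0" --pt "0 0 0 -0.51 0" --pt "0 0 0 -0.51 0"

```text
t: 31.75
eef_pos: [0.5038, -0.1531, 0.0542]
ee_rot: [-3.141, 0.001, -2.673]
force: [-3.1, 2.9, 5.7]
width: 0.0142
gripper_force: 25.0
```

```bash
python3 -c "
from station import arm
s=arm.get_state();print(s['eef_pos'],s['ee_rot'],s['force'],s['moment'],s['q'])"
```

```text
[ 0.50382032 -0.15306285  0.05420378] [-3.14113078e+00  1.16952864e-03 -2.67257709e+00] [-3.10017683  2.88254921  5.73856358] [1.05671076 0.64235053 0.04010637] [ 7.78720122e-02  2.97864654e-01 -5.30716239e-01 -2.79879034e-05
 -7.40958150e-01 -1.17963240e+00]
```

Probe once more to verify (spin +0.764 back).

>>> step_arm --pt "0 0 0 0 0.04" --pt "0 0 0 0 0.04" --pt "0 0 0 0 0.04" --pt "0 0 0.045 0 0.04" --pt "0 0 0.09 0.15 0.04" --pt "0.016 0.047 0.09 0.3 0" --pt "0.032 0.095 0.09 0.45 0" --pt "0.048 0.142 0.09 0.6 0" --pt "0.064 0.191 0.09 0.764 0" --pt "0.064 0.191 0.09 0.764 0" --pt "0.064 0.191 0.09 0.764 0" --pt "0.064 0.191 0.045 0.764 0" --pt "0.064 0.191 0.0 0.764 0" --pt "0.064 0.191 -0.027 0.764 0" --pt "0.064 0.191 -0.027 0.764 0" --pt "0.0625 0.1867 -0.027 0.764 0" --pt "0.061 0.1825 -0.027 0.764 0" --pt "0.06 0.1798 -0.027 0.764 0" --pt "0.06 0.1798 -0.027 0.764 0" --pt "0.06 0.1798 -0.027 0.764 0" --newtons 10

```text
t: 33.75
eef_pos: [0.564, 0.0266, 0.027]
ee_rot: [-3.14, 0.001, -1.909]
force: [-0.1, 0.5, -0.6]
width: 0.0006
gripper_force: 0.0
```

>>> step_arm --pt "-0.0002 -0.0005 0 0 0" --pt "-0.0003 -0.0009 0 0 0" --pt "-0.0003 -0.0009 0 0 0"

```text
t: 34.05
eef_pos: [0.5632, 0.0258, 0.0261]
ee_rot: [3.142, -0.0, -1.909]
force: [-0.8, 0.2, -0.2]
width: 0.0004
gripper_force: 0.0
```

>>> step_arm --pt "-0.0002 -0.0005 0 0 0" --pt "-0.0002 -0.0005 0 0 0" --pt "-0.0002 -0.0005 0 0 0"

```text
t: 34.35
eef_pos: [0.5629, 0.0252, 0.026]
ee_rot: [3.141, -0.0, -1.909]
force: [0.0, 0.4, -0.4]
width: 0.0008
gripper_force: 0.0
```

>>> step_arm --pt "-0.0002 -0.0005 0 0 0" --pt "-0.0002 -0.0005 0 0 0" --pt "-0.0002 -0.0005 0 0 0"

```text
t: 34.65
eef_pos: [0.5631, 0.025, 0.0261]
ee_rot: [-3.141, 0.0, -1.909]
force: [0.4, 2.1, -1.2]
width: 0.0009
gripper_force: 1.1
```

Pressed back ≈ 2.3 mm (target 2.5, window 1.7–3.5). Retract and hand in.

>>> step_arm --pt "0.002 0.006 0 0 0" --pt "0.008 0.022 0 0 0" --pt "0.008 0.022 0.05 0 0" --pt "0.008 0.022 0.1 0 0" --pt "0.008 0.022 0.14 0 0" --pt "0.008 0.022 0.14 0 0" --pt "0.008 0.022 0.14 0 0" --pt "0.008 0.022 0.14 0 0"

```text
t: 35.45
eef_pos: [0.5702, 0.0471, 0.1651]
ee_rot: [3.14, -0.001, -1.909]
force: [-0.6, -0.5, -0.2]
width: 0.0004
gripper_force: 0.0
```

```bash
python3 -c "
from station import arm
print(arm.job_done())"
```

```text
the job is handed in; nothing more can be done
None
```

I handed the job in at about 35 s: the cam is turned to about 3.9 rad and holds the rail, which presses the pads back about 2.3 mm by touch probing (target 2.5 mm), with the arm clear; the hand-in returned no verdict, and I took no final picture of the small pieces.

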